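Release the blanking nipple from the vacuum pump's quick coupling

TASK

The vacuum pump's coupling is needed for a cushion: with the fingertips press the sprung collar of its quick coupling fully back, pull the blanking nipple straight out while the collar is back, and let the sleeve snap forward again. Put the nipple into the kidney dish, letting go only when it touches the dish's floor. Be gentle: do not force the coupling or tug at a locked nipple, and leave the dish and the other things where they are.

Things in the scene. Friction and masses are not known exactly. Their poses are not given: they have to be found in the camera images.
- pump: White vacuum pump, fixed. Origin on the table under the axis of the upright quick coupling on its lid; z up, x to the pump's rear. Housing x -60 to +170 mm, y +-82 mm, lid at z 75 mm; console at x 92 to 144 mm up to z 100 mm, carrying handle at x 160 mm up to z 109 mm. More than 25 N between fingers and coupling spoils it.
- mouth (a point): Centre of the mouth of the coupling's fixed steel socket tube, 132 mm above the pump's origin. Tube: outer diameter 20 mm, bore 15.2 mm.
- balls (a point): Four locking balls, hidden in the socket 16 mm below its mouth. They hold the nipple's groove while the sleeve is forward and let go when it is 5 to 6.5 mm back (late if the nipple is pushed aside); then the passing nipple keeps the sleeve about 5 mm back until it is out. More than 25 N between nipple and coupling spoils them: tugging while locked, or gripping off-centre.
- collar (a point): Centre of the flat top face of the sleeve's collar, on the coupling axis; moves with the sleeve. At rest 2 mm below the mouth. Collar: steel, outer diameter 44 mm, inner 22 mm, 9 mm thick; below it a fluted barrel, diameter 34 mm. The fingertips can stand on the collar either side of the nipple, press it down, and close on the nipple's head meanwhile.
- sleeve (a joint): How far the sleeve is pressed back (down), m: 0 forward, 0.007 at its hard stop. Spring: 3.9 N at 0, rising 1.3 N per mm to 13 N at the stop; it returns by itself, also when it is let go with the nipple still locked. It follows fingers that lift, so it should be at its stop when the pull begins.
- nipple: Loose stainless blanking nipple, round, 64 mm long, about 0.09 kg. Origin at the centre of its lower end, z along its axis to the head. Head (grip this): diameter 22 mm, z 28 to 64 mm. Tail: diameter 14 mm, z 0 to 28 mm, groove of diameter 8 mm at z 10 to 16 mm. Seated, the head's underside rests on the socket's mouth.
- nipple_mid (a point): Middle of the nipple, on its axis 32 mm above its lower end.
- dish: Loose stainless kidney dish, 0.28 kg, open on top, 40 mm high, walls 2 mm, leaning out slightly, floor 2 mm. Origin at the underside; long axis is its y (about 255 mm over all), its hollow side faces its -x.
- dish_floor (a point): Point on the dish's inner floor, midway along its long axis and midway between its walls (walls 50 mm away towards the dish's +x and -x, at floor level).
- copper_plate: Copper filter plate 100 x 100 x 3 mm lying flat, loose; origin at the underside.
- brass_grid: Brass resolution grid 90 x 60 x 6 mm lying flat, loose, long side along its x; origin at the underside.
- marker_holder: Grey magnetic marker holder 70 x 24 x 18 mm, loose, long side along its x; origin at the underside.
- step_wedge: Aluminium step wedge 126 x 45 mm, 6 to 42 mm high, loose, steps rising along its x; origin at the underside.
- disinfectant: White bottle, diameter 64 mm, 170 mm high, loose, standing; origin at the underside.
Mind the look-alikes: they are no part of the job. What is shaped like the nipple but red is not meant.

How it is judged:
On the way, in this order (a step that is already met when the one before it is completed fails the run):
1. the sleeve is pressed back at least 4 mm by the fingers with the nipple still in the coupling (value of joint sleeve above 0.004 m and z of nipple in the frame of pump below 0.11 m and contact force between the fingers and pump above 2 N), for 0.1 s.
2. the nipple is drawn up out of the coupling in the fingers and the sleeve has snapped forward (z of nipple in the frame of pump above 0.134 m and value of joint sleeve below 0.001 m and contact force between the fingers and nipple above 1 N), for 0.1 s.
3. the nipple touches the dish while the fingers still hold it (contact force between nipple and dish above 0.2 N and contact force between the fingers and nipple above 1 N and horizontal distance between nipple_mid and dish_floor below 0.1 m), for 0.05 s.
At the end, for the whole second after the job is handed in: The nipple lies or stands inside the kidney dish, at rest and let go (its middle within 100 mm of the dish's middle and 5 to 37 mm above the dish's underside), the dish upright, the coupling empty and its sleeve forward within 1 mm (horizontal distance between nipple_mid and dish_floor below 0.1 m and z of nipple_mid in the frame of dish between 0.005 and 0.037 m and contact force between nipple and dish above 0.1 N and linear speed of nipple below 0.03 m/s and angle between dish's own z axis and vertical below 0.1 rad and value of joint sleeve below 0.001 m and contact force between the fingers and nipple below 0.05 N); the robot touches nothing.
It fails at once if the fingers load the coupling or pump with more than 25 N (contact force between the fingers and pump above 25 N).
It fails at once if the nipple is forced against the coupling with more than 25 N (tugged while locked, or pushed aside) (contact force between nipple and pump above 25 N).
It fails at once if the dish is shoved by more than 30 mm (distance of dish from where it was at the start of the episode above 0.03 m).
It fails at once if another thing on the shelf is moved by more than 20 mm (distance of any of copper_plate, brass_grid, marker_holder, step_wedge, disinfectant from where it was at the start of the episode above 0.02 m).
It also fails if it takes over 53 s, if anything falls off the work surface, if the arm or the gripper's body presses on something with over 40 N, if the wrist force passes 120 N, or if a joint passes its speed limit or range.

ROBOT

A 6-joint arm with a two-finger parallel gripper is mounted at the origin on the work surface. World frame = base frame: x ahead of the robot, y to its left, z up, the work surface at z = 0. Lengths are in m, angles in rad, forces in N, time in s.
With the tool pointing down it reaches from about 0.35 to 0.775 m from the base axis. Payload 5.5 kg.
Tool frame: the origin (TCP) lies at the centre of the arm's flange, where the gripper is bolted on; the fingertips stand 173 mm ahead of it and the grasp point (between the pads) lies 155 mm ahead of it (bot.tip_extent is the z of the fingertips in the tool frame, in m); z points along the fingers, y is the line along which they close (so a half turn about z gives the same grasp; the last joint's range is limited). The gripper opens to 85 mm and grips with 20 to 120 N. Pads are 22 mm wide; open, the fingers measure 114 mm over their backs; the gripper's body (76 mm by 85 mm) begins 54 mm behind the grasp point. The pads swing forward as they close: fully open they stand 13 mm farther back than shut.
Start: joints at [-1.37, 0.313, 0.046, 1.304, 0, 1.431], TCP at [0.192, -0.542, 0.405] pointing down, gripper open.
Joint ranges: [-2.76, 2.76], [-0.86, 1.69], [-1.03, 1.26], [-2.2, 2.34], [-1.47, 1.5], [-3.14, 3.14]. Speed limits (rad/s): [2.57, 2.57, 3.14, 3.14, 3.14, 3.14].

INTERFACE

Orientations are given as a unit quaternion [x, y, z, w].
In Python, from cell import sensors, cams, order, bot gives the robot as it stands.
- The arm moves only by the tool step_arm, never from a script. Its arguments are lists of equal length, an entry for each row: "delta_pos": the shift along the tool's x, y, z in m, a list of three; "delta_rot": the turn, a rotation vector about the tool's x, y, z in rad, a list of three. In form: {"delta_pos": [[x, y, z], ...], "delta_rot": [[wx, wy, wz], ...]}. A call has 1 to 20 rows; each row shifts and turns the commanded pose from where the row before left it, along the tool's axes as they then stand; what a row does not reach is not made up. A row lasts 1/10 s, in which the tool goes at most 50 mm and 8.59 degrees, less where a joint would pass 70% of its speed; a pose out of reach is approached as far as the arm can. A call with a gripper value outside its range is refused whole. "jaw" is the finger opening in m, from 0 to 0.0854, set as the call begins (left out, the last holds). The fingers move at their own pace and stop on an object; "newtons" is the grip in N (left out, the last holds). Time passes only in rows, so rows that do not move let the fingers close. It gives the time, the measured TCP pose, the force, the opening and the grip force at its end, in the units of the state.
- sensors.observe(): the state, without advancing time (a new reading comes with each control period).
- cams.camera(name): name is "scene" or "side" or "wrist"; returns a dict with "color" (420x560x3 uint8, red, green, blue), "camera_matrix" (3x3 intrinsics, pixels), "k1" (the pictures are not rectified: a ray, as slopes to the right and down, at radius r is drawn at 1 + k1 r^2 times it, then the intrinsics apply), "R" (3x3) and "t" (3): a world point X has camera coordinates R X + t; the wrist camera has in their place "T_tool_cam" (4x4, takes a point from camera to tool coordinates, whose origin is the TCP and whose axes are the flange's). Camera axes: x right, y down, z forward; pixel columns grow to the right and rows downward; lengths in m; the calibration is good to about 2 mm. A picture is of the moment at which its call begins: read the wrist's pose just before it. There is no depth.
- order.job_done(): hands the job in; it is judged then, once.
The state is a dict: "t": time; "joints": joint angles; "dq": joint speeds; "joint_efforts": joint torques, N m; "tool_pos": TCP position; "tcp_rot": TCP orientation; "contact_force": force on the tool from outside, world axes, zero at the start; "torque": the same for the moment, N m; "grip_width": finger opening in m; "gripper_force": force on a finger pad.
Only numpy, scipy, OpenCV 4.12 (cv2) and the standard library are available. Lean on these libraries where they do the work, as an engineer would, in place of code of your own. Each camera call takes 0.05 s, during which the arm holds its last target. There are 200 camera calls.

## Working session

There is one attempt and no reset: what is moved stays moved. The work goes in short steps, Python scripts to look and compute and a tool call to move; the robot and the scene stay as the last step left them, time stands still between calls to the robot, and variables do not carry over. Pictures are saved under pics/ and viewed, at most 10 in all, crops included, and the job is handed in when it is done.

Besides the shell and the picture viewer there is one more tool, called by a JSON object that holds its "method" and its "body", one argument or row to a line. step_arm: Moves the arm, as the interface text tells. Its arguments: {"type":"object","properties":{"delta_pos":{"type":"array","items":{"type":"array","items":{"type":"number"}}},"delta_rot":{"type":"array","items":{"type":"array","items":{"type":"number"}}},"jaw":{"type":"number"},"newtons":{"type":"number"}},"required":["delta_pos","delta_rot"]}

```bash
ls; mkdir -p pics
python3 - <<'E'
from cell import sensors, cams, order, bot
import cv2
print(sensors.observe()); print(bot.tip_extent)
for n in("scene","side"):
    c=cams.camera(n); cv2.imwrite(f"pics/{n}0.png",c["color"][...,::-1])
    print(n,c["camera_matrix"],c["k1"],c["R"],c["t"])
s=sensors.observe();c=cams.camera("wrist");cv2.imwrite("pics/wrist0.png",c["color"][...,::-1]);print(c["T_tool_cam"],c["camera_matrix"],c["k1"])
E
```

```text
pics
{'t': 0.0, 'joints': array([-1.36961264e+00,  3.13990305e-01,  4.49667676e-02,  1.30359562e+00,
        3.62501774e-05,  1.43118269e+00]), 'dq': array([-0.00124292, -0.0005275 ,  0.00037278, -0.00131389,  0.00098837,
       -0.00075435]), 'joint_efforts': array([ 8.41090259e-04, -4.80629754e+01,  2.98531580e+01,  1.93648925e-02,
       -7.08863445e-05, -3.09836722e-06]), 'tool_pos': array([ 0.19213449, -0.54173583,  0.40380933]), 'tcp_rot': array([ 9.85516835e-01,  1.69575166e-01, -9.93707014e-06, -9.11543056e-04]), 'contact_force': array([ 0.92142605,  0.65053425, -0.08297018]), 'torque': array([ 0.00523813, -0.02226954, -0.02751762]), 'gripper_force': 0.0, 'grip_width': 0.0855710490631144}
0.1734
scene [[480.93843244   0.         279.26577609]
 [  0.         480.93843244 206.10807674]
 [  0.           0.           1.        ]] -0.11513961344873468 [[-0.72480387  0.68872502 -0.01780998]
 [ 0.49913733  0.50711494 -0.7026353 ]
 [-0.47489081 -0.51816241 -0.71132723]] [ 0.3546106  -0.28876917  1.53121428]
side [[412.07575224   0.         281.94400673]
 [  0.         412.07575224 216.48533681]
 [  0.           0.           1.        ]] -0.012731387570695371 [[ 0.99936069 -0.03337033 -0.01283096]
 [-0.03170199 -0.66119781 -0.74954149]
 [ 0.01652864  0.74946907 -0.661833  ]] [-0.56949694  0.19436729  1.06322848]
[[-2.83746428e-04 -9.46763190e-01 -3.21930710e-01  8.26380358e-02]
 [ 9.99999371e-01  8.06162197e-05 -1.11847272e-03  3.67970122e-04]
 [ 1.08488164e-03 -3.21930825e-01  9.46762572e-01  3.12432229e-02]
 [ 0.00000000e+00  0.00000000e+00  0.00000000e+00  1.00000000e+00]] [[305.44650404   0.         282.24220629]
 [  0.         305.44650404 212.34305045]
 [  0.           0.           1.        ]] -0.028641541887142945
```

View pics/scene0.png

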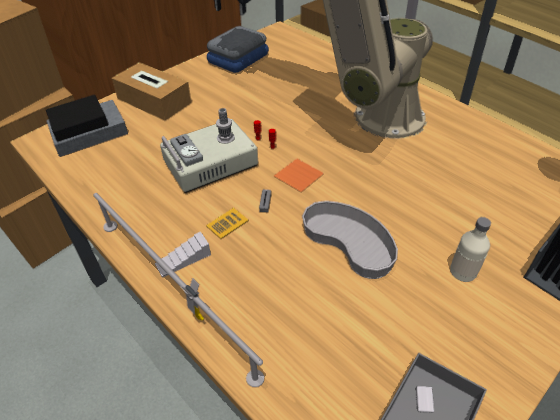

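View pics/side0.png

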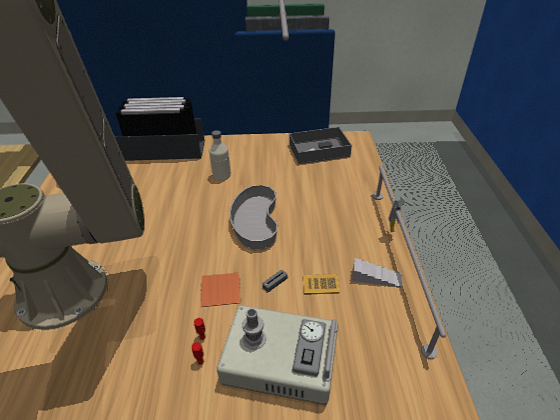

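The scene view shows the coupling on the pump at about (224,125), red decoys at (257,130) and (272,138), and the dish around (350,237). In the side view the coupling is at (253,328) and the dish at (256,217). Next I'll enlarge the coupling in both views.

Run:
```python
import cv2,numpy as np
a=cv2.imread("pics/scene0.png")[95:155,190:260];b=cv2.imread("pics/side0.png")[295:365,215:285]
r=lambda i:cv2.resize(i,(400,int(400*i.shape[0]/i.shape[1])),interpolation=cv2.INTER_CUBIC)
a,b=r(a),r(b); o=np.zeros((400,800,3),np.uint8);o[:a.shape[0],:400]=a;o[:,400:]=b
cv2.imwrite("pics/crop.png",o)
```

```text
(no output)
```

View pics/crop.png

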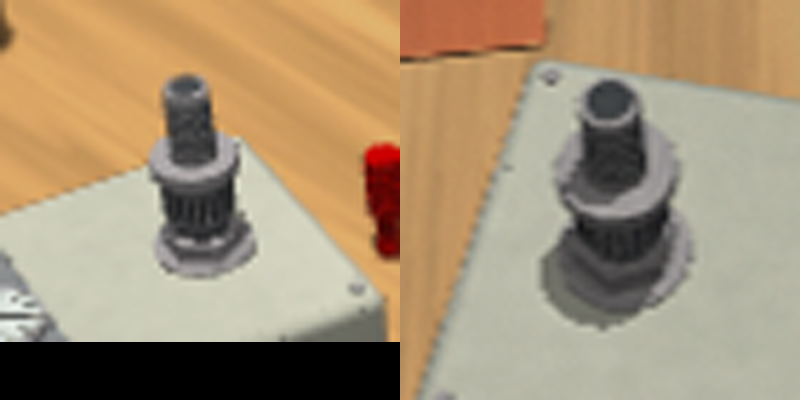

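```bash
cat > h.py <<'E'
from cell import sensors, cams, order, bot
import cv2, numpy as np
from scipy.spatial.transform import Rotation as Rn
from scipy.optimize import least_squares
def pose(c,s=None):
    if "R" in c: return c["R"],c["t"]
    T=c["T_tool_cam"]; Rt=Rn.from_quat(s["tcp_rot"]).as_matrix()
    Rw=Rt@T[:3,:3]; p=Rt@T[:3,3]+s["tool_pos"]
    return Rw.T,-Rw.T@p
def proj(c,X,s=None):
    R,t=pose(c,s); x=(R@np.atleast_2d(X).T).T+t; q=x[:,:2]/x[:,2:]
    q=q*(1+c["k1"]*(q**2).sum(1,keepdims=True)); K=c["camera_matrix"]
    return q*K[0,0]+K[:2,2]
def ray(c,uv,s=None):
    R,t=pose(c,s); K=c["camera_matrix"]; d=(np.array(uv,float)-K[:2,2])/K[0,0]; q=d.copy()
    for _ in range(10): q=d/(1+c["k1"]*(q@q))
    return -R.T@t, R.T@np.array([q[0],q[1],1])
def atz(c,uv,z,s=None):
    o,d=ray(c,uv,s); return o+d*(z-o[2])/d[2]
def tri(*obs):
    A=0;b=0;rs=[ray(*o) for o in obs]
    for o,d in rs:
        d=d/np.linalg.norm(d); P=np.eye(3)-np.outer(d,d); A=A+P; b=b+P@o
    return np.linalg.solve(A,b)
E
python3 - <<'E'
from h import *
a=cams.camera("scene");b=cams.camera("side")
np.set_printoptions(precision=4,suppress=True)
for n,u,v,z in(("head",(222.2,109.5),(251.4,312.3),.168),("collar",(223.6,122),(252.4,323.4),.130),("floor",(357,236),(251,218),.002)):
    print(n,tri((a,u),(b,v)),atz(a,u,z),atz(b,v,z))
for n,u in (("concave rim",(345,241)),("convex rim",(372,219)),("end1",(304,213)),("end2",(383,274))): print(n,atz(a,u,.04))
for n,u in (("concave",(268,217)),("convex",(232,213)),("end1",(262,188)),("end2",(258,248))): print(n,atz(b,u,.04))
print(atz(b,(192,325),.07),atz(b,(198,345),.07))
E
```

```text
head [ 0.5041 -0.2034  0.1672] [ 0.5033 -0.2024  0.168 ] [ 0.5053 -0.2047  0.168 ]
collar [ 0.5042 -0.2024  0.1274] [ 0.5056 -0.1994  0.13  ] [ 0.5049 -0.2045  0.13  ]
floor [0.4797 0.258  0.0088] [0.4688 0.2552 0.002 ] [0.4835 0.2615 0.002 ]
concave rim [0.5287 0.2644 0.04  ]
convex rim [0.4289 0.2644 0.04  ]
end1 [0.5322 0.1344 0.04  ]
end2 [0.5411 0.3857 0.04  ]
concave [0.5367 0.2206 0.04  ]
convex [0.4297 0.2437 0.04  ]
end1 [0.5187 0.3614 0.04  ]
end2 [0.5086 0.0951 0.04  ]
[ 0.3682 -0.1625  0.07  ] [ 0.3872 -0.2123  0.07  ]
```

{"method": "step_arm", "body": {
  "delta_pos": [
    [0.034,-0.018,0],
    [0.034,-0.018,0],
    [0.034,-0.018,0],
    [0.034,-0.018,0],
    [0.034,-0.018,0],
    [0.034,-0.018,0],
    [0.034,-0.018,0],
    [0.034,-0.018,0],
    [0.034,-0.018,0],
    [0.034,-0.018,0],
    [0.034,-0.018,0],
    [0.034,-0.018,0],
    [0,0,0],
    [0,0,0],
    [0,0,0],
    [0,0,0],
    [0,0,0],
    [0,0,0],
    [0,0,0],
    [0,0,0]
  ],
  "delta_rot": [
    [0,0,0],
    [0,0,0],
    [0,0,0],
    [0,0,0],
    [0,0,0],
    [0,0,0],
    [0,0,0],
    [0,0,0],
    [0,0,0],
    [0,0,0],
    [0,0,0],
    [0,0,0],
    [0,0,-0.143],
    [0,0,-0.143],
    [0,0,-0.143],
    [0,0,-0.143],
    [0,0,-0.143],
    [0,0,-0.143],
    [0,0,-0.143],
    [0,0,0]
  ],
  "jaw": 0.05,
  "newtons": 20
}}

```text
t: 2.25
tool_pos: [0.5045, -0.202, 0.4046]
tcp_rot: [0.783, 0.622, -0.0, -0.0]
contact_force: [0.4, 0.8, -0.2]
grip_width: 0.0499
gripper_force: 0.0
```

Run:
```python
from h import *
np.set_printoptions(precision=4,suppress=True)
s=sensors.observe();c=cams.camera("wrist");cv2.imwrite("pics/w1.png",c["color"][...,::-1])
print(s)
R=Rn.from_quat(s["tcp_rot"]).as_matrix()
print(proj(c,[[.504,-.203,.168],[.504,-.203,.13]],s), proj(c,[s["tool_pos"]+R@[0,0,.155]],s))
```

```text
{'t': 2.25, 'joints': array([-0.5286,  0.2518, -0.0373,  1.2818, -0.0001,  1.2708]), 'dq': array([-0.0024, -0.0002,  0.0003,  0.0011, -0.0015,  0.1233]), 'joint_efforts': array([  0.01  , -44.485 ,  29.7935,   0.0019,  -0.0003,  -0.9974]), 'tool_pos': array([ 0.5045, -0.202 ,  0.4046]), 'tcp_rot': array([ 0.7831,  0.6218, -0.0001, -0.0001]), 'contact_force': array([ 0.3836,  0.7939, -0.1716]), 'torque': array([-0.0339,  0.0424, -0.0551]), 'gripper_force': 0.0, 'grip_width': 0.04987693289114344}
[[282.2303 230.5589]
 [282.2794 213.5325]] [[282.4657 293.7102]]
```

View pics/w1.png

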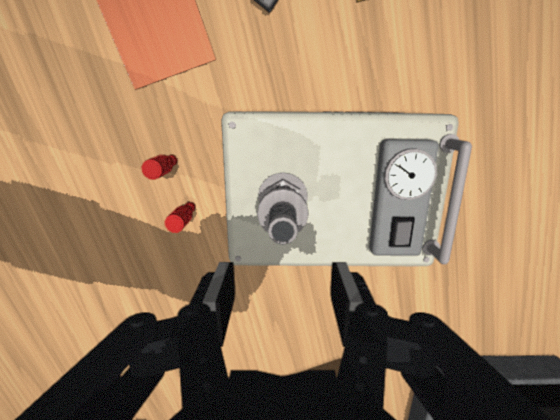

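Wrist view: nipple head top at about (284,231), and the pad inner edges at x≈233 and 331, so the head is off by roughly 1 mm. I'll go lower so I can compare the head with the pads directly.

{"method": "step_arm", "body": {
  "delta_pos": [
    [0,0,0.02],
    [0,0,0.02],
    [0,0,0.02],
    [0,0,0.018],
    [0,0,0],
    [0,0,0]
  ],
  "delta_rot": [
    [0,0,0],
    [0,0,0],
    [0,0,0],
    [0,0,0],
    [0,0,0],
    [0,0,0]
  ],
  "jaw": 0.04
}}

```text
t: 2.9
tool_pos: [0.5045, -0.202, 0.3268]
tcp_rot: [0.784, 0.621, -0.0, -0.0]
contact_force: [-0.6, -0.9, 0.9]
grip_width: 0.04
gripper_force: 0.0
```

Run:
```python
from h import *
np.set_printoptions(precision=4,suppress=True)
s=sensors.observe();c=cams.camera("wrist")
print(s["tool_pos"],s["grip_width"])
R=Rn.from_quat(s["tcp_rot"]).as_matrix()
for z in(.168,.13): print(z,proj(c,[np.r_[s["tool_pos"][:2],z]+R@[dx,dy,0] for dx,dy in((0,0),(.01,0),(0,.01))],s))
i=c["color"][150:330,190:380,::-1]; cv2.imwrite("pics/w2.png",cv2.resize(i,None,fx=3.2,fy=3.2,interpolation=cv2.INTER_CUBIC))
```

```text
[ 0.5045 -0.202   0.3268] 0.04003805526873447
0.168 [[282.6613 289.2154]
 [282.665  270.931 ]
 [303.3593 289.2097]]
0.13 [[282.6721 253.8943]
 [282.6751 238.5867]
 [299.3277 253.8928]]
```

View pics/w2.png

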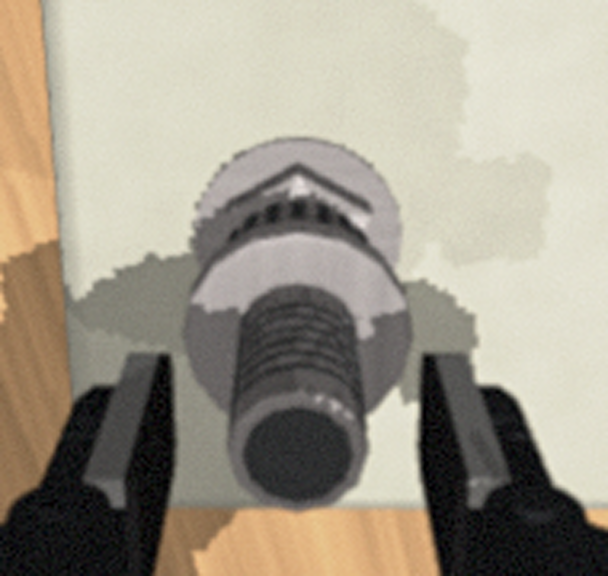

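The head top's centre is at (283.3,290.0), against (282.7,289.2) predicted for the tool axis. The pads are also centred, so the offset is 0.3 mm. Now I'll narrow the jaws and go down towards the collar.

{"method": "step_arm", "body": {
  "delta_pos": [
    [-0.0003,0.0003,0],
    [0,0,0],
    [0,0,0.005],
    [0,0,0.005],
    [0,0,0.005],
    [0,0,0.005],
    [0,0,0.001],
    [0,0,0],
    [0,0,0]
  ],
  "delta_rot": [
    [0,0,0],
    [0,0,0],
    [0,0,0],
    [0,0,0],
    [0,0,0],
    [0,0,0],
    [0,0,0],
    [0,0,0],
    [0,0,0]
  ],
  "jaw": 0.027
}}

```text
t: 3.85
tool_pos: [0.5048, -0.2024, 0.3058]
tcp_rot: [0.783, 0.622, 0.0, 0.0]
contact_force: [0.2, -0.4, -0.5]
grip_width: 0.0271
gripper_force: 0.0
```

{"method": "step_arm", "body": {
  "delta_pos": [
    [0,0,0.001],
    [0,0,0.001],
    [0,0,0.001],
    [0,0,0],
    [0,0,0]
  ],
  "delta_rot": [
    [0,0,0],
    [0,0,0],
    [0,0,0],
    [0,0,0],
    [0,0,0]
  ]
}}

```text
t: 4.35
tool_pos: [0.5048, -0.2024, 0.3031]
tcp_rot: [0.783, 0.622, 0.0, 0.0]
contact_force: [-1.1, 0.6, 4.4]
grip_width: 0.027
gripper_force: 1.7
```

{"method": "step_arm", "body": {
  "delta_pos": [
    [0,0,0.001],
    [0,0,0.001],
    [0,0,0.001],
    [0,0,0.001],
    [0,0,0],
    [0,0,0]
  ],
  "delta_rot": [
    [0,0,0],
    [0,0,0],
    [0,0,0],
    [0,0,0],
    [0,0,0],
    [0,0,0]
  ]
}}

```text
t: 4.95
tool_pos: [0.5048, -0.2024, 0.2995]
tcp_rot: [0.783, 0.622, 0.0, 0.0]
contact_force: [-3.4, 0.9, 8.2]
grip_width: 0.0268
gripper_force: 4.1
```

{"method": "step_arm", "body": {
  "delta_pos": [
    [0,0,0.001],
    [0,0,0.0005],
    [0,0,0],
    [0,0,0]
  ],
  "delta_rot": [
    [0,0,0],
    [0,0,0],
    [0,0,0],
    [0,0,0]
  ]
}}

```text
t: 5.35
tool_pos: [0.5048, -0.2024, 0.2982]
tcp_rot: [0.783, 0.622, 0.0, 0.001]
contact_force: [-2.7, 1.3, 9.1]
grip_width: 0.027
gripper_force: 4.9
```

{"method": "step_arm", "body": {
  "delta_pos": [
    [0,0,0.001],
    [0,0,0.0005],
    [0,0,0],
    [0,0,0]
  ],
  "delta_rot": [
    [0,0,0],
    [0,0,0],
    [0,0,0],
    [0,0,0]
  ]
}}

```text
t: 5.75
tool_pos: [0.5047, -0.2024, 0.297]
tcp_rot: [0.783, 0.622, 0.0, 0.001]
contact_force: [-3.4, 1.9, 11.7]
grip_width: 0.0269
gripper_force: 5.7
```

{"method": "step_arm", "body": {
  "delta_pos": [
    [0,0,0.0005],
    [0,0,0],
    [0,0,0],
    [0,0,0]
  ],
  "delta_rot": [
    [0,0,0],
    [0,0,0],
    [0,0,0],
    [0,0,0]
  ]
}}

```text
t: 6.15
tool_pos: [0.5047, -0.2023, 0.2966]
tcp_rot: [0.783, 0.622, 0.0, 0.001]
contact_force: [-4.2, 1.9, 10.8]
grip_width: 0.0268
gripper_force: 6.0
```

{"method": "step_arm", "body": {
  "delta_pos": [
    [0,0,0.0005],
    [0,0,0],
    [0,0,0],
    [0,0,0]
  ],
  "delta_rot": [
    [0,0,0],
    [0,0,0],
    [0,0,0],
    [0,0,0]
  ]
}}

```text
t: 6.55
tool_pos: [0.5047, -0.2023, 0.2962]
tcp_rot: [0.783, 0.622, 0.0, 0.001]
contact_force: [-3.2, 2.2, 13.3]
grip_width: 0.0272
gripper_force: 6.3
```

{"method": "step_arm", "body": {
  "delta_pos": [
    [0,0,0.0003],
    [0,0,0],
    [0,0,0],
    [0,0,0]
  ],
  "delta_rot": [
    [0,0,0],
    [0,0,0],
    [0,0,0],
    [0,0,0]
  ]
}}

```text
t: 6.95
tool_pos: [0.5047, -0.2023, 0.2961]
tcp_rot: [0.783, 0.622, 0.0, 0.001]
contact_force: [-4.1, 2.6, 14.7]
grip_width: 0.0271
gripper_force: 7.2
```

{"method": "step_arm", "body": {
  "delta_pos": [
    [0,0,0],
    [0,0,0],
    [0,0,0]
  ],
  "delta_rot": [
    [0,0,0],
    [0,0,0],
    [0,0,0]
  ],
  "jaw": 0.0235,
  "newtons": 20
}}

```text
t: 7.25
tool_pos: [0.505, -0.2025, 0.2964]
tcp_rot: [0.783, 0.622, 0.0, 0.001]
contact_force: [-2.9, 2.0, 14.4]
grip_width: 0.0236
gripper_force: 7.5
```

{"method": "step_arm", "body": {
  "delta_pos": [
    [0,0,0],
    [0,0,0],
    [0,0,0]
  ],
  "delta_rot": [
    [0,0,0],
    [0,0,0],
    [0,0,0]
  ],
  "jaw": 0.0225
}}

```text
t: 7.55
tool_pos: [0.5049, -0.2025, 0.2964]
tcp_rot: [0.783, 0.622, 0.0, 0.001]
contact_force: [-3.3, 1.2, 14.7]
grip_width: 0.0227
gripper_force: 7.9
```

{"method": "step_arm", "body": {
  "delta_pos": [
    [0,0,0],
    [0,0,0],
    [0,0,0],
    [0,0,0]
  ],
  "delta_rot": [
    [0,0,0],
    [0,0,0],
    [0,0,0],
    [0,0,0]
  ],
  "jaw": 0.019,
  "newtons": 20
}}

```text
t: 7.95
tool_pos: [0.5049, -0.2025, 0.2965]
tcp_rot: [0.783, 0.622, 0.0, 0.001]
contact_force: [-3.8, 2.4, 15.7]
grip_width: 0.0216
gripper_force: 22.3
```

{"method": "step_arm", "body": {
  "delta_pos": [
    [0,0,-0.001],
    [0,0,-0.0015],
    [0,0,-0.0015],
    [0,0,0]
  ],
  "delta_rot": [
    [0,0,0],
    [0,0,0],
    [0,0,0],
    [0,0,0]
  ]
}}

```text
t: 8.35
tool_pos: [0.5048, -0.2025, 0.2989]
tcp_rot: [0.783, 0.622, 0.0, 0.001]
contact_force: [-1.3, 0.2, 5.5]
grip_width: 0.0214
gripper_force: 23.4
```

{"method": "step_arm", "body": {
  "delta_pos": [
    [0,0,-0.001],
    [0,0,0],
    [0,0,0]
  ],
  "delta_rot": [
    [0,0,0],
    [0,0,0],
    [0,0,0]
  ]
}}

```text
t: 8.65
tool_pos: [0.5048, -0.2025, 0.2994]
tcp_rot: [0.783, 0.622, -0.0, 0.0]
contact_force: [-1.0, -0.4, 3.6]
grip_width: 0.0215
gripper_force: 21.6
```

{"method": "step_arm", "body": {
  "delta_pos": [
    [0,0,-0.001],
    [0,0,0],
    [0,0,0]
  ],
  "delta_rot": [
    [0,0,0],
    [0,0,0],
    [0,0,0]
  ]
}}

```text
t: 8.95
tool_pos: [0.5047, -0.2024, 0.2999]
tcp_rot: [0.783, 0.622, -0.0, -0.0]
contact_force: [0.3, -1.0, -3.2]
grip_width: 0.0218
gripper_force: 20.0
```

The force dropped as I lifted, so the nipple is probably still locked, or the pads slipped while the sleeve followed. I'll stop the pull, open slightly, press firmly back to the stop, and grip harder.

{"method": "step_arm", "body": {
  "delta_pos": [
    [0,0,0.001],
    [0,0,0],
    [0,0,0]
  ],
  "delta_rot": [
    [0,0,0],
    [0,0,0],
    [0,0,0]
  ],
  "jaw": 0.025
}}

```text
t: 9.25
tool_pos: [0.5047, -0.2022, 0.2994]
tcp_rot: [0.783, 0.622, 0.0, -0.0]
contact_force: [-0.5, 0.0, 1.3]
grip_width: 0.025
gripper_force: 0.3
```

{"method": "step_arm", "body": {
  "delta_pos": [
    [0,0,0.001],
    [0,0,0.001],
    [0,0,0.001],
    [0,0,0.001],
    [0,0,0],
    [0,0,0]
  ],
  "delta_rot": [
    [0,0,0],
    [0,0,0],
    [0,0,0],
    [0,0,0],
    [0,0,0],
    [0,0,0]
  ]
}}

```text
t: 9.85
tool_pos: [0.5046, -0.2022, 0.2969]
tcp_rot: [0.783, 0.622, 0.0, 0.0]
contact_force: [-3.0, 1.6, 11.9]
grip_width: 0.0251
gripper_force: 5.8
```

Run:
```python
from h import *
np.set_printoptions(precision=5,suppress=True)
s=sensors.observe();print(s["tool_pos"],s["tcp_rot"],s["contact_force"],s["torque"])
R=Rn.from_quat(s["tcp_rot"]).as_matrix();print("force in tool",R.T@s["contact_force"]);print(R)
```

```text
[ 0.50459 -0.20216  0.29695] [0.78321 0.62176 0.0002  0.00048] [-2.96483  1.55041 11.89413] [ 0.43187  0.83243 -0.01974]
force in tool [  0.83405  -3.22737 -11.89759]
[[ 0.22682  0.97394  0.0009 ]
 [ 0.97394 -0.22682 -0.00051]
 [-0.00029  0.001   -1.     ]]
```

{"method": "step_arm", "body": {
  "delta_pos": [
    [0,0,0.0005],
    [0,-0.0003,0.0005],
    [0,0,0],
    [0,0,0]
  ],
  "delta_rot": [
    [0,0,0],
    [0,0,0],
    [0,0,0],
    [0,0,0]
  ]
}}

```text
t: 10.25
tool_pos: [0.5044, -0.2021, 0.2963]
tcp_rot: [0.783, 0.622, 0.0, 0.001]
contact_force: [-4.4, 2.0, 12.8]
grip_width: 0.0251
gripper_force: 6.5
```

Run:
```python
from h import *
np.set_printoptions(precision=5,suppress=True)
s=sensors.observe();c=cams.camera("wrist")
print(s["tool_pos"],s["grip_width"])
i=c["color"][190:390,190:380,::-1]; cv2.imwrite("pics/w3.png",cv2.resize(i,None,fx=3,fy=3,interpolation=cv2.INTER_CUBIC))
print([proj(c,[.5047,-.2022,z],s) for z in (.168,.171,.174)])
```

```text
[ 0.50445 -0.2021   0.29631] 0.025065265006921564
[array([[282.56736, 332.83581]]), array([[282.58218, 338.2818 ]]), array([[282.59773, 343.9947 ]])]
```

View pics/w3.png

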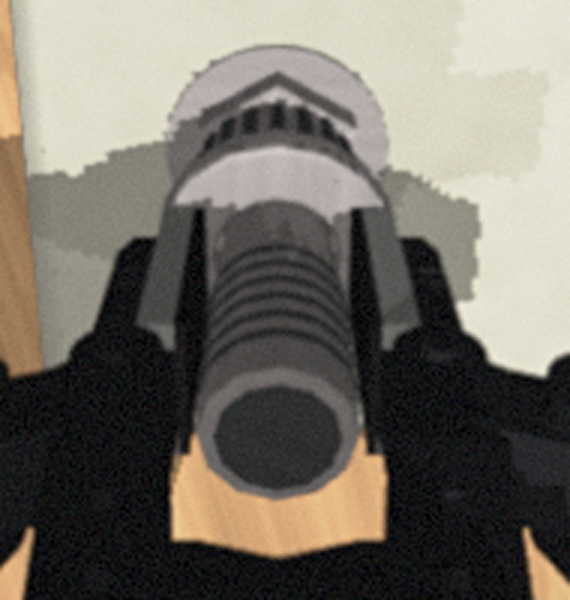

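The head is seated and centred between the pads: its top centre is at pixel (283,335) and the collar sits under the tips. After I opened the jaws, the collar pushed back with almost nothing, so the passing nipple was holding the sleeve and the pull had been working. I'll press to the stop again, grip harder and pull on.

{"method": "step_arm", "body": {
  "delta_pos": [
    [0,0.0003,0.0005],
    [0,0,0],
    [0,0,0]
  ],
  "delta_rot": [
    [0,0,0],
    [0,0,0],
    [0,0,0]
  ],
  "jaw": 0.0225
}}

```text
t: 10.6
tool_pos: [0.5048, -0.2022, 0.2964]
tcp_rot: [0.783, 0.622, 0.0, 0.001]
contact_force: [-4.5, 2.1, 15.3]
grip_width: 0.0226
gripper_force: 8.5
```

{"method": "step_arm", "body": {
  "delta_pos": [
    [0,0,0],
    [0,0,0],
    [0,0,0],
    [0,0,0]
  ],
  "delta_rot": [
    [0,0,0],
    [0,0,0],
    [0,0,0],
    [0,0,0]
  ],
  "jaw": 0.019,
  "newtons": 40
}}

```text
t: 11.0
tool_pos: [0.5048, -0.2023, 0.2965]
tcp_rot: [0.783, 0.622, 0.001, 0.001]
contact_force: [-5.2, 2.6, 16.6]
grip_width: 0.0214
gripper_force: 41.0
```

{"method": "step_arm", "body": {
  "delta_pos": [
    [0,0,-0.0015],
    [0,0,-0.0015],
    [0,0,-0.0015],
    [0,0,0]
  ],
  "delta_rot": [
    [0,0,0],
    [0,0,0],
    [0,0,0],
    [0,0,0]
  ]
}}

```text
t: 11.4
tool_pos: [0.5048, -0.2023, 0.2991]
tcp_rot: [0.783, 0.622, 0.0, 0.0]
contact_force: [-1.2, 1.0, 5.5]
grip_width: 0.0212
gripper_force: 42.6
```

{"method": "step_arm", "body": {
  "delta_pos": [
    [0,0,-0.001],
    [0,0,0],
    [0,0,0]
  ],
  "delta_rot": [
    [0,0,0],
    [0,0,0],
    [0,0,0]
  ]
}}

```text
t: 11.7
tool_pos: [0.5048, -0.2023, 0.2994]
tcp_rot: [0.783, 0.622, 0.0, 0.0]
contact_force: [-0.1, 0.3, 4.4]
grip_width: 0.021
gripper_force: 40.9
```

{"method": "step_arm", "body": {
  "delta_pos": [
    [0,0,-0.001],
    [0,0,0],
    [0,0,0]
  ],
  "delta_rot": [
    [0,0,0],
    [0,0,0],
    [0,0,0]
  ]
}}

```text
t: 12.0
tool_pos: [0.5047, -0.2023, 0.2999]
tcp_rot: [0.783, 0.622, -0.0, -0.0]
contact_force: [0.4, 0.7, -1.5]
grip_width: 0.0212
gripper_force: 39.5
```

Run:
```python
from h import *
np.set_printoptions(precision=5,suppress=True)
s=sensors.observe();c=cams.camera("wrist")
print(s["tool_pos"],s["grip_width"],s["contact_force"],s["gripper_force"])
i=c["color"][190:390,190:380,::-1]; cv2.imwrite("pics/w4.png",cv2.resize(i,None,fx=3,fy=3,interpolation=cv2.INTER_CUBIC))
print([proj(c,[.5047,-.2022,z],s) for z in (.168,.171,.174)])
```

```text
[ 0.50468 -0.2023   0.29986] 0.021180987876764566 [ 0.41289  0.70903 -1.48886] 39.45517122745514
[array([[282.68051, 326.59493]]), array([[282.67845, 331.74248]]), array([[282.67627, 337.13567]])]
```

View pics/w4.png

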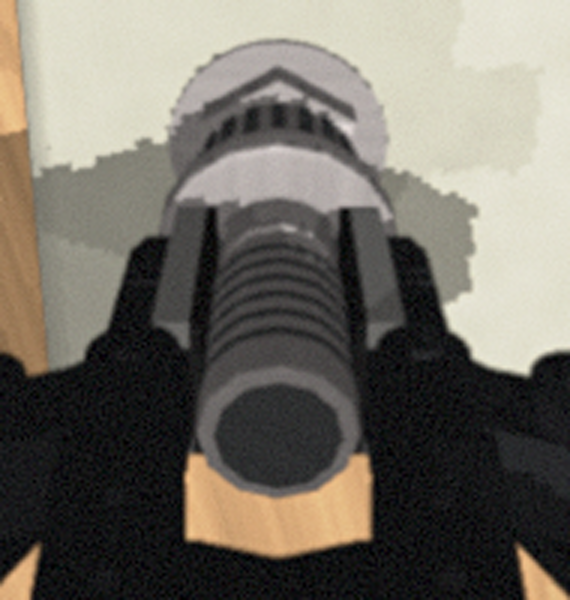

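The head's top is now at (283,334), about 3 mm higher than when seated, and it moved with the tool. The nipple is unlocked and passing the balls with drag, so I'll keep pulling.

{"method": "step_arm", "body": {
  "delta_pos": [
    [0,0,-0.001],
    [0,0,0]
  ],
  "delta_rot": [
    [0,0,0],
    [0,0,0]
  ]
}}

```text
t: 12.25
tool_pos: [0.5046, -0.2023, 0.3011]
tcp_rot: [0.783, 0.622, -0.0, -0.0]
contact_force: [-0.2, 0.2, -3.0]
grip_width: 0.0211
gripper_force: 39.4
```

{"method": "step_arm", "body": {
  "delta_pos": [
    [0,0,-0.0015],
    [0,0,-0.0015],
    [0,0,-0.0015],
    [0,0,0]
  ],
  "delta_rot": [
    [0,0,0],
    [0,0,0],
    [0,0,0],
    [0,0,0]
  ]
}}

```text
t: 12.65
tool_pos: [0.5046, -0.2023, 0.3063]
tcp_rot: [0.783, 0.622, -0.0, -0.0]
contact_force: [-0.5, 1.4, -1.3]
grip_width: 0.0211
gripper_force: 39.6
```

{"method": "step_arm", "body": {
  "delta_pos": [
    [0,0,-0.003],
    [0,0,-0.003],
    [0,0,-0.003],
    [0,0,-0.003],
    [0,0,-0.003],
    [0,0,-0.003],
    [0,0,-0.004],
    [0,0,-0.004],
    [0,0,0]
  ],
  "delta_rot": [
    [0,0,0],
    [0,0,0],
    [0,0,0],
    [0,0,0],
    [0,0,0],
    [0,0,0],
    [0,0,0],
    [0,0,0],
    [0,0,0]
  ]
}}

```text
t: 13.55
tool_pos: [0.505, -0.2025, 0.3327]
tcp_rot: [0.783, 0.622, 0.0, 0.001]
contact_force: [0.6, -0.8, -0.8]
grip_width: 0.0209
gripper_force: 39.8
```

{"method": "step_arm", "body": {
  "delta_pos": [
    [0,0,-0.015],
    [0,0,-0.02],
    [0,0,-0.015],
    [0.034,-0.01,0],
    [0.034,-0.01,0],
    [0.034,-0.01,0],
    [0.034,-0.01,0],
    [0.034,-0.01,0],
    [0.034,-0.01,0],
    [0.034,-0.01,0],
    [0.034,-0.01,0],
    [0.034,-0.01,0],
    [0.034,-0.01,0],
    [0.034,-0.01,0],
    [0.034,-0.01,0],
    [0.034,-0.01,0],
    [0,0,0]
  ],
  "delta_rot": [
    [0,0,0],
    [0,0,0],
    [0,0,0],
    [0,0,0],
    [0,0,0],
    [0,0,0],
    [0,0,0],
    [0,0,0],
    [0,0,0],
    [0,0,0],
    [0,0,0],
    [0,0,0],
    [0,0,0],
    [0,0,0],
    [0,0,0],
    [0,0,0],
    [0,0,0]
  ]
}}

```text
t: 15.25
tool_pos: [0.478, 0.261, 0.3816]
tcp_rot: [0.782, 0.624, 0.0, -0.0]
contact_force: [-0.6, -0.6, -1.4]
grip_width: 0.0204
gripper_force: 39.8
```

{"method": "step_arm", "body": {
  "delta_pos": [
    [0,0,0],
    [0,0,0],
    [0,0,0],
    [0,0,0],
    [0,0,0],
    [0,0,0],
    [0,0,0],
    [0,0,0],
    [0,0,0],
    [0,0,0],
    [0,0,0],
    [0,0,0],
    [0,0,0],
    [0,0,0]
  ],
  "delta_rot": [
    [0,0,-0.138],
    [0,0,-0.138],
    [0,0,-0.138],
    [0,0,-0.138],
    [0,0,-0.138],
    [0,0,-0.138],
    [0,0,-0.138],
    [0,0,-0.138],
    [0,0,-0.138],
    [0,0,-0.138],
    [0,0,-0.138],
    [0,0,-0.138],
    [0,0,-0.138],
    [0,0,0]
  ]
}}

```text
t: 16.65
tool_pos: [0.4785, 0.2569, 0.3818]
tcp_rot: [0.003, 1.0, -0.0, -0.0]
contact_force: [-0.6, 0.0, -1.2]
grip_width: 0.021
gripper_force: 39.9
```

Run:
```python
from h import *
np.set_printoptions(precision=4,suppress=True)
s=sensors.observe();w=cams.camera("wrist");b=cams.camera("side")["color"]
print(s["tool_pos"],s["tcp_rot"],s["grip_width"])
R=Rn.from_quat(s["tcp_rot"]).as_matrix();print(R)
p=s["tool_pos"]; print("floor under tcp",proj(w,[[p[0],p[1],.002],[.478,.258,.002]],s))
o=np.zeros((420,800,3),np.uint8);o[:,:560]=w["color"][...,::-1];o[:240,560:]=cv2.resize(b[295:365,215:285,::-1],(240,240),interpolation=cv2.INTER_CUBIC)
cv2.imwrite("pics/w5.png",o)
```

```text
[0.4785 0.2569 0.3818] [ 0.0031  1.     -0.0002 -0.0001] 0.02102767053307948
[[-1.      0.0061 -0.0002]
 [ 0.0061  1.     -0.0005]
 [ 0.0002 -0.0005 -1.    ]]
floor under tcp [[282.4974 183.8734]
 [283.4123 183.4177]]
```

View pics/w5.png

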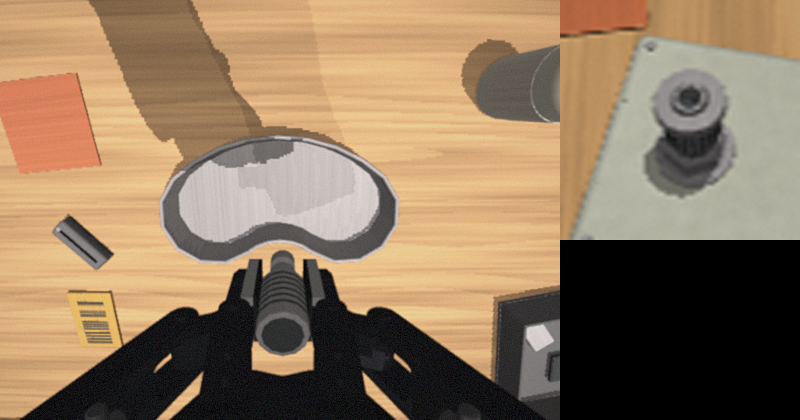

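The coupling is empty and its sleeve is forward. The nipple hangs straight over the dish, whose floor middle is at about (280,187); the tool axis projects to (282,184). Now I'll lower it.

{"method": "step_arm", "body": {
  "delta_pos": [
    [0,0,0.02],
    [0,0,0.03],
    [0,0,0.035],
    [0,0,0.035],
    [0,0,0.03],
    [0,0,0.02],
    [0,0,0.01],
    [0,0,0],
    [0,0,0]
  ],
  "delta_rot": [
    [0,0,0],
    [0,0,0],
    [0,0,0],
    [0,0,0],
    [0,0,0],
    [0,0,0],
    [0,0,0],
    [0,0,0],
    [0,0,0]
  ]
}}

```text
t: 17.65
tool_pos: [0.479, 0.2577, 0.2027]
tcp_rot: [0.003, 1.0, 0.0, 0.001]
contact_force: [-0.1, 0.2, -0.8]
grip_width: 0.0211
gripper_force: 39.9
```

{"method": "step_arm", "body": {
  "delta_pos": [
    [0,0,0.0015],
    [0,0,0.0015],
    [0,0,0],
    [0,0,0]
  ],
  "delta_rot": [
    [0,0,0],
    [0,0,0],
    [0,0,0],
    [0,0,0]
  ]
}}

```text
t: 18.05
tool_pos: [0.4786, 0.2576, 0.1992]
tcp_rot: [0.003, 1.0, 0.0, 0.0]
contact_force: [-0.3, 0.5, -1.6]
grip_width: 0.0206
gripper_force: 39.9
```

{"method": "step_arm", "body": {
  "delta_pos": [
    [0,0,0.001],
    [0,0,0.001],
    [0,0,0],
    [0,0,0]
  ],
  "delta_rot": [
    [0,0,0],
    [0,0,0],
    [0,0,0],
    [0,0,0]
  ]
}}

```text
t: 18.45
tool_pos: [0.4784, 0.2576, 0.1968]
tcp_rot: [0.003, 1.0, -0.0, -0.0]
contact_force: [0.2, 0.1, -2.2]
grip_width: 0.0205
gripper_force: 39.9
```

{"method": "step_arm", "body": {
  "delta_pos": [
    [0,0,0.001],
    [0,0,0.0005],
    [0,0,0],
    [0,0,0]
  ],
  "delta_rot": [
    [0,0,0],
    [0,0,0],
    [0,0,0],
    [0,0,0]
  ]
}}

```text
t: 18.85
tool_pos: [0.4785, 0.2576, 0.1953]
tcp_rot: [0.003, 1.0, -0.0, -0.0]
contact_force: [0.6, 0.3, -1.9]
grip_width: 0.0208
gripper_force: 39.9
```

{"method": "step_arm", "body": {
  "delta_pos": [
    [0,0,0.0008],
    [0,0,0],
    [0,0,0]
  ],
  "delta_rot": [
    [0,0,0],
    [0,0,0],
    [0,0,0]
  ]
}}

```text
t: 19.15
tool_pos: [0.4786, 0.2576, 0.1947]
tcp_rot: [0.003, 1.0, 0.0, 0.0]
contact_force: [0.7, 0.2, -1.2]
grip_width: 0.0211
gripper_force: 40.1
```

{"method": "step_arm", "body": {
  "delta_pos": [
    [0,0,0.0008],
    [0,0,0],
    [0,0,0]
  ],
  "delta_rot": [
    [0,0,0],
    [0,0,0],
    [0,0,0]
  ]
}}

```text
t: 19.45
tool_pos: [0.4786, 0.2576, 0.1946]
tcp_rot: [0.003, 1.0, 0.0, 0.0]
contact_force: [-2.5, -1.0, 6.1]
grip_width: 0.021
gripper_force: 40.7
```

The nipple is touching the floor at about 7 N while still held. I'll ease the load and let go gently.

{"method": "step_arm", "body": {
  "delta_pos": [
    [0,0,-0.0004],
    [0,0,0],
    [0,0,0]
  ],
  "delta_rot": [
    [0,0,0],
    [0,0,0],
    [0,0,0]
  ],
  "newtons": 20
}}

```text
t: 19.75
tool_pos: [0.4786, 0.2576, 0.1946]
tcp_rot: [0.003, 1.0, 0.0, 0.0]
contact_force: [-0.9, -0.2, 6.1]
grip_width: 0.021
gripper_force: 40.3
```

{"method": "step_arm", "body": {
  "delta_pos": [
    [0,0,0],
    [0,0,0],
    [0,0,0]
  ],
  "delta_rot": [
    [0,0,0],
    [0,0,0],
    [0,0,0]
  ],
  "jaw": 0.024
}}

```text
t: 20.05
tool_pos: [0.4784, 0.2576, 0.1938]
tcp_rot: [0.003, 1.0, -0.0, -0.0]
contact_force: [1.1, -0.0, 0.9]
grip_width: 0.0244
gripper_force: 0.0
```

{"method": "step_arm", "body": {
  "delta_pos": [
    [0,0,0],
    [0,0,0],
    [0,0,0],
    [0,0,0],
    [0,0,-0.005],
    [0,0,-0.015],
    [0,0,-0.02],
    [0,0,-0.03],
    [0,0,-0.03],
    [0,0,-0.03],
    [0,0,0],
    [0,0,0]
  ],
  "delta_rot": [
    [0,0,0],
    [0,0,0],
    [0,0,0],
    [0,0,0],
    [0,0,0],
    [0,0,0],
    [0,0,0],
    [0,0,0],
    [0,0,0],
    [0,0,0],
    [0,0,0],
    [0,0,0]
  ],
  "jaw": 0.036
}}

```text
t: 21.25
tool_pos: [0.4787, 0.2577, 0.3251]
tcp_rot: [0.003, 1.0, 0.0, 0.001]
contact_force: [0.2, -0.7, -1.2]
grip_width: 0.0358
gripper_force: 0.0
```

Run:
```python
from h import *
w=cams.camera("wrist");b=cams.camera("side")["color"]
o=np.zeros((420,800,3),np.uint8);o[:,:560]=w["color"][...,::-1];o[:240,560:]=cv2.resize(b[180:260,215:295,::-1],(240,240),interpolation=cv2.INTER_CUBIC)
cv2.imwrite("pics/w6.png",o)
```

```text
(no output)
```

View pics/w6.png

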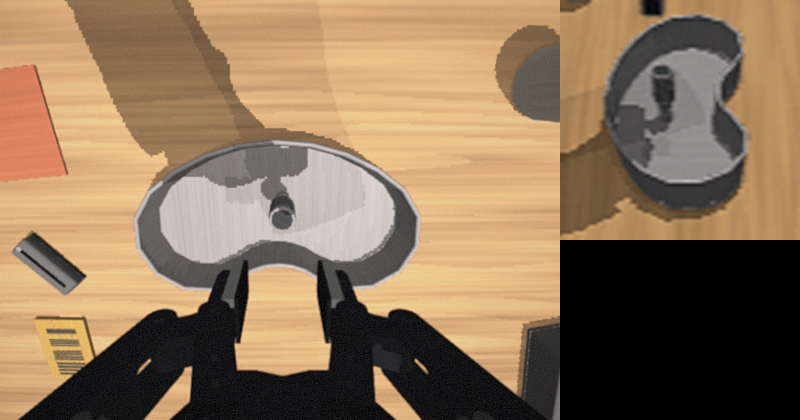

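The nipple stands upright mid-dish at (281,208). It has been let go, the gripper is clear, and the dish has not moved. I'll hand the job in.

```bash
python3 -c "
from cell import order; print(order.job_done())"
```

```text
the job is handed in; nothing more can be done
None
```

I drew the nipple from the coupling and stood it upright in the kidney dish. The first pull stalled on drag from the balls, so I pressed the collar back and gripped again. The sleeve snapped forward, and I handed the job in at about 21 s; no verdict was shown.

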